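# Fit the carrying bar to the spice caddy and lift it

## Robot

A 6-joint arm with a two-finger parallel gripper is mounted at the origin on a cart in front of the work surface, level with it; the furniture and walls round the work are solid. World frame = base frame: x ahead of the robot, y to its left, z up, the work surface at z = 0. Lengths are in mm, angles in rad, forces in N, time in s.
With the tool pointing down it reaches from about 400 to 925 mm from the base axis. Payload 3.4 kg.
Tool frame: the origin (TCP) lies between the finger pads; the fingertips stand 19 mm ahead of it and the grasp point (between the pads) is the TCP; z points along the fingers, y is the line along which they close (so a half turn about z gives the same grasp; the last joint's range is limited). The gripper opens to 85 mm and grips with 20 to 120 N. Pads are 22 mm wide; open, the fingers measure 114 mm over their backs; the gripper's body (76 mm by 85 mm) begins 54 mm behind the grasp point. The pads swing forward as they close: fully open they stand 13 mm farther back than shut.
Start: joints at [-1.254, 0.307, 1.506, -0, 1.328, -0.073], TCP at [219.011, -531.663, 250.305] pointing down, gripper open.
Joint ranges: [-3.12, 3.12], [-1.05, 2.28], [0.14, 2.33], [-1.42, 4.57], [0.1, 2.73], [-2.68, 2.68]. Speed limits (rad/s): [2.57, 2.57, 3.14, 3.14, 3.14, 3.14].

## Interface

Orientations are given as a rotation vector (axis times angle).
In Python, from rig import manip gives the robot as it stands.
- The arm moves only by the shell command python3 jog.py 'ROWS' [FORCE]. ROWS is a JSON list of rows, 1 to 8 of them, each of 5 numbers: the opening from 0.0 (shut) to 1.0 (fully open), then dx, dy, dz in cm, then a turn about the tool's z in rad; each row shifts and turns the commanded pose from where the row before left it, along the tool's axes as they then stand; what a row does not reach is not made up. A row lasts 1/12 s, in which the tool goes at most 41.7 mm and 0.125 rad, less where a joint would pass 70% of its speed; a pose out of reach is approached as far as the arm can. The fingers move at their own pace and stop on an object; FORCE is the grip in N (left out, the last holds). Time passes only in rows, so rows that do not move let the fingers close. It prints the time, the measured TCP pose, the force, the opening and the grip force at its end. Input that does not fit is refused with a message, and nothing moves.
- manip.observe(): the state, without advancing time (a new reading comes with each control period).
- manip.snapshot(name): name is "scene" or "top"; returns the picture (400x640x3 uint8, red, green, blue); there is no depth.
- manip.calibration(name): a dict with "fov_y" (degrees; the focal length in pixels is half the picture's height over the tangent of half this angle, whatever the lens; pixels are square), "cx", "cy" (the principal point, pixels), "k1" (the pictures are not rectified: a ray, as slopes to the right and down, at radius r is drawn at 1 + k1 r^2 times it, then the intrinsics apply), "position" and "rotation" of the camera in the world. Camera axes: x right, y up, looking along -z (the intrinsics and any distortion apply to the point x, -y, -z); pixel columns grow to the right and rows downward; lengths in mm; the calibration is good to about 2 mm. A picture is of the moment at which its call begins. calibration takes no time and is no camera call.
- manip.close_job(): hands the job in; it is judged then, once.
The state is a dict: "time": time; "joint_positions": joint angles; "dq": joint speeds; "effort": joint torques, N m; "tool_pos": TCP position; "ee_rot": TCP orientation; "wrist_force": force on the tool from outside, world axes, zero at the start; "wrist_torque": the same for the moment, N m; "opening": opening from 0.0 (shut) to 1.0 (fully open); "grasp_force": force on a finger pad.
Only numpy, scipy, OpenCV 4.12 (cv2) and the standard library are available. Lean on these libraries where they do the work, as an engineer would, in place of code of your own. Each camera call takes 0.05 s, during which the arm holds its last target. There are 200 camera calls.

## Task

The spice caddy's wooden carrying bar was taken off for washing: set it back in the two saddles so that the caddy's fixed pin is fully in the socket of its one end, let go, and push the black knob fully home so that the sliding pin locks the other end. Then lift the whole caddy by the bar alone, with its three jars standing in it, so that its feet are about 10 cm above the worktop, and finish while holding it there, level and still. Leave everything else on the worktop where it is.

Things in the scene. Friction and masses are not known exactly. Their poses are not given: they have to be found in the camera images.
- caddy: open pale wooden tray on rubber feet, 120 mm wide (x), 204 mm long (y), rim 46 mm high, three compartments in a row along y, inner floor 10 mm up. At each end an upright steel plate, 36 mm wide, 4 mm thick, 164 mm high, inner faces at y = -102 and +102 mm. Loose: 0.33 kg, up to 0.95 kg with jars, pins and bar. Origin: centre of its underside, at the soles of the feet; z up
- pin_saddle (a point): middle of the floor of the U-shaped steel saddle on the -y plate, at y = -86, z = 133 mm of the caddy; it runs along y from -102 to -70 mm, is 28 mm wide inside, and its lips flare to about 40 mm wide, top 154 mm high
- lock_saddle (a point): middle of the floor of the like saddle on the +y plate, at y = 77, z = 133 mm of the caddy; it runs from y = 52 to 102 mm
- fixed_pin_tip (a point): tip of the fixed round steel pin, 8 mm thick with a rounded tip, that sticks 14 mm inward from the -y plate over its saddle: x = 0, y = -88, z = 145 mm of the caddy
- seat (a point): where the bar's centre is when fully seated on the fixed pin: x = 0, y = -11.5, z = 145 mm of the caddy; axes as the caddy's. To clear the fixed pin the bar must come down about 18 mm farther towards +y (5 mm free at either end there) and is then slid 18 mm towards -y until it meets the end plate
- lock_pin (a joint): travel of the sliding pin (8 mm thick, same axis as the fixed pin, through the +y plate) in m: 0 drawn out, 0.046 home (knob against the brass bush, pin tip 13 mm deep in the seated bar); grows as it is pushed towards the caddy's -y. Stays where it is left, about 1.3 N of friction. Starts at 0 to 0.010, where it is clear of the bar's way down
- knob_end (a point): centre of the outer face of the sliding pin's knob, a black round knob 24 mm across and 16 mm long with its axis along the caddy's y, outside the +y end plate, 145 mm above the caddy's underside; at y = 175 mm minus the pin's travel in the caddy's frame
- bar: the carrying bar: a straight dark wooden bar of square section 23 mm with rounded edges and square brass ends 24 mm wide and 20 mm long, 180 mm long over all, 0.08 kg, both ends alike, with a 13 mm wide, 20 mm deep square socket in each end. Origin at its centre, its length along its y. Starts lying flat on the worktop to the left of the caddy
- red_jar: spice jar with a dark red cap, 43 mm across, 98 mm tall, 0.14 kg, in one of the caddy's compartments; origin at the centre of its underside, z up, inner floor of the tray 10 mm above the caddy's underside
- blue_jar: spice jar with a blue cap, 46 mm across, 92 mm tall, 0.14 kg, in another compartment; origin at the centre of its underside
- white_jar: spice jar with a white cap, 46 mm across, 100 mm tall, 0.11 kg, in another compartment; origin at the centre of its underside
- mug_1: bystander: white mug with a diamond pattern, 78 mm across, 90 mm tall, at the back; origin at the centre of its underside
- mug_small: bystander: small white cup, 63 mm across, 51 mm tall, to the left of the coffee machine; origin at the centre of its underside
- teaspoon: bystander: steel teaspoon 130 mm long lying on the right, in front of the coffee machine; origin at the centre of its underside
- tea_packet: bystander: small lime-green box, 50x74x55 mm, behind the caddy; origin at the centre of its underside
- matchbox: bystander: matchbox, 36x57x15 mm, in front of the white bowl, behind the caddy's left end; origin at the centre of its underside

How it is judged (in metres and radians):
On the way, in this order (a step that is already met when the one before it is completed fails the run):
1. the bar lies in both saddles with the fixed pin fully in its socket, let go (y of bar in the frame of seat below 0.005 m and z of bar in the frame of seat between -0.004 and 0.004 m and distance between bar and seat below 0.008 m and angle between the y axis of bar and the y axis of caddy, either way round below 0.06 rad and contact force between bar and the fingers below 0.3 N), for 0.2 s.
2. the sliding pin is pushed home into the bar's other socket (value of joint lock_pin above 0.042 m and distance between bar and seat below 0.008 m), for 0.2 s.
3. the caddy is lifted by the bar and held level in the air (height (world z) of caddy above 0.06 m and angle between caddy's own z axis and vertical below 0.1 rad and contact force between bar and the fingers above 5 N), for 0.5 s.
At the end, for the whole second after the job is handed in: fingers hold the caddy by its bar alone, underside 6 to 15 cm above the worktop, tilt under 0.1 rad, slower than 20 mm/s and 0.15 rad/s; bar within 10 mm of its seat, sliding pin within 6 mm of home, the three jars standing (within 0.3 rad) in the tray (all of step 3 and height (world z) of caddy below 0.15 m and linear speed of caddy below 0.02 m/s and angular speed of caddy below 0.15 rad/s and value of joint lock_pin above 0.04 m and distance between bar and seat below 0.01 m and contact force between caddy and the fingers below 0.5 N and contact force between caddy and the arm below 0.5 N and z of each of red_jar, blue_jar, white_jar in the frame of caddy below 0.025 m and angle between each of red_jar, blue_jar, white_jar's own z axis and vertical below 0.3 rad and horizontal distance between each of red_jar, blue_jar, white_jar and caddy below 0.1 m); the arm keeps its last pose, push and grip.
It fails at once if the caddy is tipped by more than 0.35 rad (angle between caddy's own z axis and vertical above 0.35 rad).
It fails at once if a bystander (mug, small cup, green tea box, matchbox, teaspoon) is moved by more than 25 mm (distance of any of mug_1, mug_small, tea_packet, matchbox, teaspoon from where it was at the start of the episode above 0.025 m).
It also fails if it takes over 72 s, if anything falls off the work surface, if the arm or the gripper's body presses on something with over 40 N, if the wrist force passes 120 N, or if a joint passes its speed limit or range.

## Working session

There is one attempt and no reset: what is moved stays moved. The work goes in short steps, Python scripts to look and compute and a shell command to move; the robot and the scene stay as the last step left them, time stands still between calls to the robot, and variables do not carry over. Pictures are saved under pics/ and viewed, at most 10 in all, crops included, and the job is handed in when it is done.

```bash
ls; mkdir -p pics; python3 - <<'E'
from rig import manip
import cv2
for n in("scene","top"):
    im=manip.snapshot(n); cv2.imwrite(f"pics/{n}0.png",im[:,:,::-1]); print(manip.calibration(n))
print(manip.observe())
E
```

```text
jog.py
pics
rig.py
{'fov_y': 54.70023655675922, 'cx': 312.55051503824586, 'cy': 204.24792603706132, 'k1': -0.09112324087900617, 'position': array([-373.49540123,  657.30616979,  618.23081794]), 'rotation': array([ 0.66801468, -1.18448349, -1.80744797])}
{'fov_y': 47.938043459848224, 'cx': 321.54317423429103, 'cy': 202.11870977170588, 'k1': -0.004841196798233812, 'position': array([ 371.73587934,  132.44069829, 1528.48449517]), 'rotation': array([ 0.12223345, -0.13811059, -1.54121531])}
{'time': 0.1, 'joint_positions': array([-1.25347353e+00,  3.07510614e-01,  1.50751814e+00,  3.00156688e-06,
        1.32843813e+00, -7.34866759e-02]), 'dq': array([-0.00104859, -0.00044405, -0.00154502, -0.00060124, -0.00019341,
       -0.00071032]), 'effort': array([-3.18049842e-04, -4.58533359e+01, -2.52607280e+01, -6.30671298e-05,
        5.52584999e-03, -1.64927349e-05]), 'tool_pos': array([ 218.83958371, -531.08970849,  249.47531285]), 'ee_rot': array([-3.07998046e+00, -6.09620502e-01,  3.53290160e-04]), 'wrist_force': array([0.00854288, 0.66283432, 0.35640005]), 'wrist_torque': array([ 0.02574321, -0.03052812,  0.02287087]), 'grasp_force': 0.0, 'opening': 1.0001813811470315}
```

View pics/scene0.png

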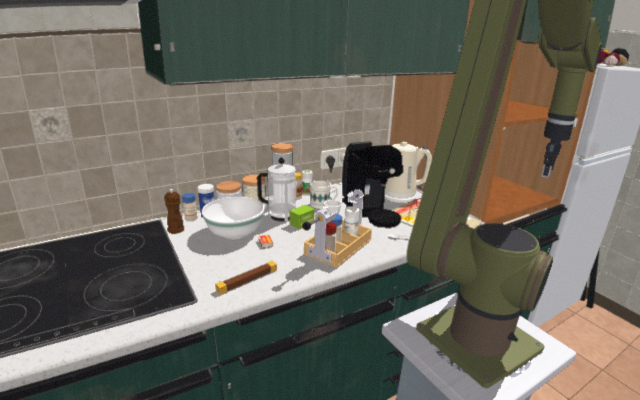

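View pics/top0.png

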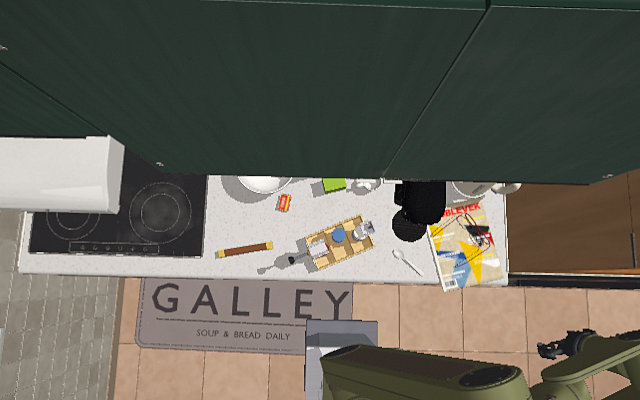

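The scene shot shows the bar at about (247,277) and the caddy at about (338,240). In the top shot the bar is at (244,249) and the caddy at (338,243), with its knob apparently to the left at about (263,270). I'll zoom in on both.

```bash
python3 - <<'E'
import cv2,numpy as np
a=cv2.imread("pics/top0.png")[205:285,205:385]; b=cv2.imread("pics/scene0.png")[180:300,205:385]
cv2.imwrite("pics/t1.png",cv2.resize(a,None,fx=4.4,fy=4.4,interpolation=cv2.INTER_CUBIC))
cv2.imwrite("pics/s1.png",cv2.resize(b,None,fx=4.4,fy=4.4,interpolation=cv2.INTER_CUBIC))
E
```

```text
(no output)
```

View pics/t1.png

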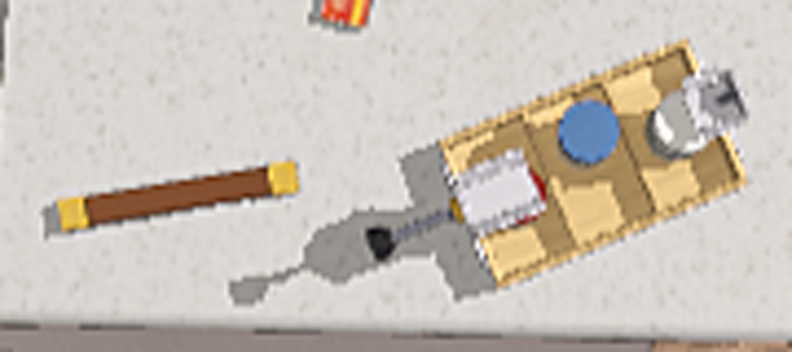

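View pics/s1.png

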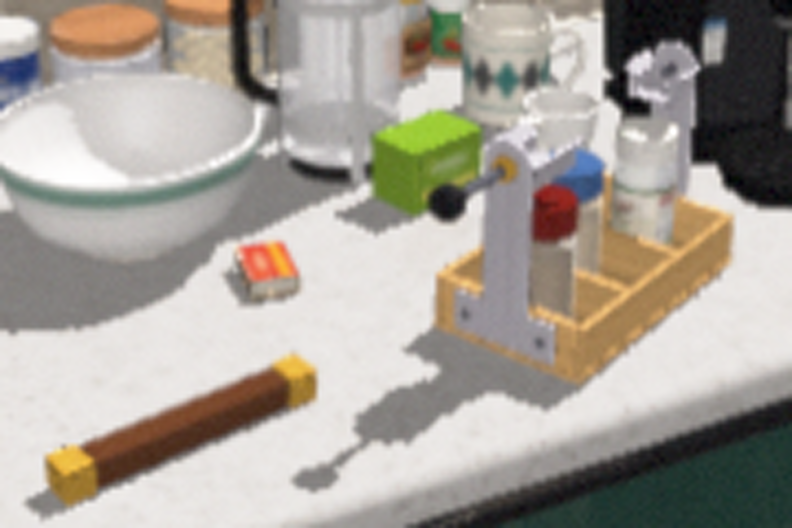

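The crops (4.4x, offset (205,205) top and (205,180) scene) show the caddy's knob end pointing left. In the top crop the rim corners are near (441,146), (690,40), (747,182) and (499,288), and the knob is at (380,243). In the scene crop the knob is at (447,202). The bar's brass ends are at (72,214) and (284,178) in the top crop, and (72,473) and (295,380) in the scene crop.

```bash
cat > h.py <<'E'
import cv2,numpy as np
from scipy.spatial.transform import Rotation as R
from rig import manip
def ray(n,uv):
    c=manip.calibration(n); f=200/np.tan(np.radians(c["fov_y"]/2))
    d=cv2.undistortPoints(np.array([[uv]],float),np.array([[f,0,c["cx"]],[0,f,c["cy"]],[0,0,1]]),np.array([c["k1"],0,0,0.]))[0,0]
    v=R.from_rotvec(c["rotation"]).as_matrix()@np.array([d[0],-d[1],-1]); return c["position"],v/np.linalg.norm(v)
def plane(n,uv,z):
    p,v=ray(n,uv); return p+v*(z-p[2])/v[2]
def tri(a,b):
    p,v=ray("top",a); q,w=ray("scene",b)
    s,t=np.linalg.lstsq(np.c_[v,-w],q-p,rcond=None)[0]
    A,B=p+s*v,q+t*w; return (A+B)/2,np.linalg.norm(A-B)
def blobs(n,mask,roi,amin=12):
    x0,y0,x1,y1=roi; m=np.zeros_like(mask); m[y0:y1,x0:x1]=mask[y0:y1,x0:x1]
    k,_,s,c=cv2.connectedComponentsWithStats(m); return [(c[i].round(2),s[i].tolist()) for i in range(1,k) if s[i,4]>=amin]
def hsv(rgb): return cv2.cvtColor(rgb,cv2.COLOR_RGB2HSV)
def px(n,x,y):
    return ((x+.5)/4.4-.5+205,(y+.5)/4.4-.5+(205 if n=="top" else 180))
np.set_printoptions(precision=1,suppress=True)
E
python3 - <<'E'
from h import *
I={n:cv2.imread(f"pics/{n}0.png")[:,:,::-1].copy() for n in("top","scene")}
H={n:hsv(I[n]) for n in I}
roi={"top":(210,235,280,262),"scene":(212,258,282,296)}
for n in I:
    print(n,"brass",blobs(n,cv2.inRange(H[n],(18,140,120),(32,255,255)),roi[n]))
    m=cv2.inRange(H[n],(0,100,40),(32,255,255)); print("bar",blobs(n,m,roi[n],100))
    print("knob",blobs(n,cv2.inRange(H[n],(0,0,0),(180,255,70)),(280,250,302,272) if n=="top" else (298,216,316,234)))
m=cv2.inRange(H["top"],(0,100,40),(32,255,255)); m[:, :210]=0;m[:,280:]=0;m[:235]=0;m[262:]=0
r=cv2.minAreaRect(cv2.findNonZero(m)); print(r); b=cv2.boxPoints(r)
print([plane("top",p,24) for p in b], plane("top",r[0],24))
T=[(441,146),(690,40),(747,182),(499,288)]
C=np.array([plane("top",px("top",*p),46) for p in T]);print("rim",C,C.mean(0),[np.linalg.norm(C[i]-C[i-1]) for i in range(4)])
for i,s in((0,(437,283)),(3,(580,330)),(2,(733,215))): print("tri",tri(px("top",*T[i]),px("scene",*s)))
print("knob",tri(px("top",380,243),px("scene",447,202)))
for a,b in(((72,214),(72,473)),((284,178),(295,380))): print("end",tri(px("top",*a),px("scene",*b)))
E
```

```text
top brass [(array([268.8, 245.2]), [266, 242, 7, 7, 41]), (array([221.4, 253.2]), [218, 250, 7, 7, 39])]
bar [(array([245. , 249.1]), [218, 242, 55, 16, 349])]
knob [(array([290.9, 259.7]), [288, 257, 7, 7, 34])]
scene brass [(array([271.9, 265.6]), [267, 261, 9, 11, 58]), (array([221. , 287.3]), [216, 282, 11, 12, 104])]
bar [(array([245. , 277.4]), [216, 261, 61, 34, 622])]
knob [(array([306.1, 225.4]), [303, 222, 8, 8, 46])]
((245.0695037841797, 248.9014434814453), (7.067995071411133, 54.40272521972656), 80.18070220947266)
[array([453.8, 461.4,  24. ]), array([489.2, 284.9,  24. ]), array([466.1, 279.9,  24. ]), array([430.9, 456. ,  24. ])] [460.  370.7  24. ]
rim [[500.1 172.6  46. ]
 [585.3 -13.3  46. ]
 [479.1 -57.1  46. ]
 [396.  126.4  46. ]] [490.1  57.1  46. ] [np.float64(113.88568968103615), np.float64(204.4621233601403), np.float64(114.8505537524335), np.float64(201.4236081428698)]
tri (array([501.7, 174.7,  41.6]), np.float64(4.6293715240609945))
tri (array([397.1, 128. ,  47.8]), np.float64(3.975103754425238))
tri (array([479.5, -56.3,  47.3]), np.float64(1.7486716264678597))
knob (array([424. , 211.5, 147.4]), np.float64(3.5823717314483203))
end (array([443.9, 451.2,  17.5]), np.float64(0.18091887753971927))
end (array([475.8, 293.1,  15.5]), np.float64(2.1749275564488464))
```

```bash
cat >> h.py <<'E'
def to(target,yaw_deg=None):
    "offset in tool axes from measured pose to world target; turn so that tool x has the yaw"
    o=manip.observe(); M=R.from_rotvec(o["ee_rot"]).as_matrix()
    print("tcp",o["tool_pos"],"d",M.T@(np.array(target,float)-o["tool_pos"]),"F",o["wrist_force"],"j",o["joint_positions"].round(2))
    y=np.degrees(np.arctan2(M[1,0],M[0,0])); print("yaw %.2f tilt %.2f"%(y,np.degrees(np.arccos(-M[2,2]))),end=" ")
    if yaw_deg is not None: print("turn %.3f"%-np.radians((yaw_deg-y+180)%360-180))
E
python3 - <<'E'
from h import *
yc=np.array([-.4165,.909]);xc=np.array([.909,.4165]);O=np.array([490.1,57.1])
def loc(p): return np.array([(p[:2]-O)@xc,(p[:2]-O)@yc])
for nm,q in(("lock",[(455,183),(525,150),(545,203),(478,236)]),("pin",[(692,80),(735,68),(748,115),(708,127)])):
    P=[plane("top",px("top",*p),154) for p in q]; print(nm,[loc(p) for p in P],loc(np.mean(P,0)),np.mean(P,0))
print(loc(plane("top",(290.9,259.7),145)),loc(plane("scene",(306.1,225.4),145)))
# scene plate top / bush: bush crop (508,168)
print("bush",loc(plane("scene",px("scene",506,168),145)),loc(plane("top",px("top",458,210),145)))
to((420,-30,250),101.4)
E
```

```text
lock [array([ 20.1, 103.1]), array([22. , 49.5]), array([-17.1,  51.2]), array([-19.8, 102.7])] [ 1.3 76.6] [459.4 127.3 154. ]
pin [array([ 21.1, -77.3]), array([  17. , -108.5]), array([ -16.7, -103.3]), array([-13.4, -74.1])] [  2.  -90.8] [529.7 -24.6 154. ]
[  3.4 167. ] [  9.3 164.5]
bush [  7.1 104.4] [  2.6 108.3]
tcp [ 218.8 -531.1  249.5] d [ 376.9 -386.7    0.3] F [0.  0.7 0.4] j [-1.2  0.3  1.5  0.   1.3 -0.1]
yaw 22.39 tilt 0.11 turn -1.379
```
Great agreement; shift O by ~+1.5 in x. Caddy axis from lock saddle center (459.4,127.3) and knob (top: loc 3.4,167). OK O ≈ (491.4,57.7).

Units first: shifts go in cm. So 27 mm is 2.7, -28 mm is -2.8.

```bash
python3 jog.py '[[0.6, 2.7, -2.8, 0, 0], [0.6, 2.7, -2.8, 0, 0], [0.6, 2.7, -2.8, 0, 0], [0.6, 2.7, -2.8, 0, 0], [0.6, 2.7, -2.8, 0, 0], [0.6, 2.7, -2.8, 0, 0], [0.6, 2.7, -2.8, 0, 0], [0.6, 2.7, -2.8, 0, 0]]' 40 && python3 jog.py '[[0.6, 2.7, -2.8, 0, 0], [0.6, 2.7, -2.8, 0, 0], [0.6, 2.7, -2.8, 0, 0], [0.6, 2.7, -2.8, 0, 0], [0.6, 2.7, -2.8, 0, 0], [0.6, 2.7, -2.8, 0, 0]]' && python3 -c "
from h import *
to((460,371,180),101.4)"
```

```text
time: 0.77
tool_pos: [333.3, -240.3, 250.1]
ee_rot: [-3.082, -0.609, 0.0]
wrist_force: [1.4, -0.1, 0.7]
opening: 0.604
grasp_force: 0.0
time: 1.27
tool_pos: [419.1, -23.2, 250.2]
ee_rot: [3.082, 0.61, -0.0]
wrist_force: [1.1, -0.9, -0.3]
opening: 0.601
grasp_force: 0.0
tcp [419.1 -23.2 250.2] d [ 188.  -349.    70.2] F [ 1.1 -0.9 -0.3] j [-0.2  0.1  1.8 -0.   1.2  1. ]
yaw 22.39 tilt 0.01 turn -1.379
```

```bash
python3 jog.py '[[0.6, 1.88, -3.49, 0, 0], [0.6, 1.88, -3.49, 0, 0], [0.6, 1.88, -3.49, 0, 0], [0.6, 1.88, -3.49, 0, 0], [0.6, 1.88, -3.49, 0, 0], [0.6, 1.88, -3.49, 0, 0], [0.6, 1.88, -3.49, 0, 0], [0.6, 1.88, -3.49, 0, 0]]' && python3 jog.py '[[0.6, 1.88, -3.49, 0, 0], [0.6, 1.88, -3.49, 0, 0], [0.6, 0, 0, 1.4, -0.125], [0.6, 0, 0, 1.4, -0.125], [0.6, 0, 0, 1.4, -0.125], [0.6, 0, 0, 1.4, -0.125], [0.6, 0, 0, 1.4, -0.125], [0.6, 0, 0, 0, -0.125]]' && python3 jog.py '[[0.6, 0, 0, 0, -0.125], [0.6, 0, 0, 0, -0.125], [0.6, 0, 0, 0, -0.125], [0.6, 0, 0, 0, -0.125], [0.6, 0, 0, 0, -0.125], [0.6, 0, 0, 0, 0], [0.6, 0, 0, 0, 0]]' && python3 -c "
from h import *
to((460,371.5,60),101.4)"
```

```text
time: 1.93
tool_pos: [451.3, 292.2, 249.9]
ee_rot: [3.081, 0.611, -0.001]
wrist_force: [-0.4, 0.2, 0.2]
opening: 0.602
grasp_force: 0.0
time: 2.6
tool_pos: [458.0, 367.8, 176.7]
ee_rot: [2.639, 1.705, -0.011]
wrist_force: [-0.6, -0.4, 0.0]
opening: 0.6
grasp_force: 0.0
time: 3.18
tool_pos: [459.8, 368.9, 179.9]
ee_rot: [-1.999, -2.423, 0.001]
wrist_force: [-0.7, 1.0, -0.4]
opening: 0.599
grasp_force: 0.0
tcp [459.8 368.9 179.9] d [  2.5   0.7 119.9] F [-0.7  1.  -0.4] j [0.6 0.4 1.6 0.  1.2 0.4]
yaw 100.97 tilt 0.05 turn -0.007
```

In the tool's units: 30 mm is 3, 20 mm is 2.

```bash
python3 jog.py '[[0.6, 0.25, 0.07, 3, -0.007], [0.6, 0, 0, 3, 0], [0.6, 0, 0, 3, 0], [0.6, 0, 0, 3, 0], [0.6, 0, 0, 2, 0], [0.6, 0, 0, 1.2, 0], [0.6, 0, 0, 0.6, 0], [0.6, 0, 0, 0, 0]]' && python3 jog.py '[[0.2, 0, 0, 0, 0], [0.2, 0, 0, 0, 0], [0.2, 0, 0, 0, 0], [0.2, 0, 0, 0, 0], [0.2, 0, 0, 0, 0], [0.2, 0, 0, 0, 0]]' 60 && python3 -c "
from h import *
to((460,371.5,160),114.4)"
```

```text
time: 3.85
tool_pos: [459.4, 371.0, 20.7]
ee_rot: [-1.988, -2.431, 0.005]
wrist_force: [0.2, 0.3, 0.1]
opening: 0.601
grasp_force: 0.0
time: 4.35
tool_pos: [461.2, 372.3, 23.7]
ee_rot: [1.986, 2.433, 0.004]
wrist_force: [-0.2, -0.1, 6.6]
opening: 0.253
grasp_force: 60.4
tcp [461.2 372.3  23.7] d [  -0.4   -1.  -136.3] F [-0.2 -0.1  6.6] j [0.6 0.6 1.7 0.  0.8 0.4]
yaw 101.56 tilt 0.16 turn -0.224
```

In the tool's units: -30 mm is -3, -25 mm is -2.5.

```bash
python3 jog.py '[[0.2, 0, 0, -2, 0], [0.2, 0, 0, -2.5, 0], [0.2, 0, 0, -3, 0], [0.2, 0, 0, -3, 0], [0.2, 0, 0, -3, -0.06], [0.2, 0, 0, -3, -0.06], [0.2, 0, 0, -2.5, -0.06], [0.2, 0, 0, 0, -0.046]]' && python3 jog.py '[[0.2, 0, 0, 0, 0], [0.2, 0, 0, 0, 0]]' && python3 -c "
from h import *
for n in('top','scene'): cv2.imwrite(f'pics/{n}2.png',manip.snapshot(n)[:,:,::-1])
o=manip.observe()['tool_pos']
for n in('top','scene'):
  H=hsv(cv2.imread(f'pics/{n}2.png')[:,:,::-1].copy()); print(n,blobs(n,cv2.inRange(H,(18,140,100),(32,255,255)),(150,120,320,330)))
to((488.7,63.6,215),114.6)"
```

```text
time: 5.02
tool_pos: [462.9, 373.5, 218.6]
ee_rot: [1.693, 2.641, 0.016]
wrist_force: [1.2, 1.2, -0.3]
opening: 0.259
grasp_force: 59.5
time: 5.18
tool_pos: [459.7, 371.3, 212.3]
ee_rot: [-1.701, -2.641, 0.001]
wrist_force: [0.4, -0.3, -0.6]
opening: 0.251
grasp_force: 59.5
top [(array([286.7, 202.6]), [285, 195, 4, 15, 25]), (array([260.8, 235.1]), [257, 231, 9, 9, 53]), (array([209.9, 256.7]), [207, 253, 7, 8, 41])]
scene [(array([298.4, 176. ]), [296, 173, 6, 7, 40]), (array([266.4, 202.6]), [260, 198, 11, 12, 69]), (array([219.7, 225.4]), [214, 220, 13, 12, 122])]
tcp [459.3 371.  211. ] d [-292.  -100.5   -3.5] F [ 0.1 -0.2  0.3] j [0.6 0.4 1.5 0.  1.3 0.2]
yaw 114.46 tilt 0.16 turn -0.002
```

```bash
python3 -c "
from h import *
a,e=tri((260.8,235.1),(266.4,202.6)); b,f=tri((209.9,256.7),(219.7,225.4)); c=(a+b)/2; d=b-a
print(a,e,b,f,'c',c,np.degrees(np.arctan2(d[1],d[0])),np.linalg.norm(d[:2]))
print(plane('top',(260.8,235.1),211),plane('top',(209.9,256.7),211),(plane('top',(260.8,235.1),211)+plane('top',(209.9,256.7),211))/2)
"
```

```text
[490.7 297.5 205.6] 0.8727983319041535 [424.3 444.  203.2] 0.7360483748325327 c [457.5 370.8 204.4] 114.39818458139911 160.8211346254629
[490.4 297.3 211. ] [423.8 441.8 211. ] [457.1 369.5 211. ]
```

In the tool's units: -36.5 mm is -3.65, -12.6 mm is -1.26.

```bash
python3 jog.py '[[0.2, -3.65, -1.26, 0, 0], [0.2, -3.65, -1.26, 0, 0], [0.2, -3.65, -1.26, 0, 0], [0.2, -3.65, -1.26, 0, 0], [0.2, -3.65, -1.26, 0, 0], [0.2, -3.65, -1.26, 0, 0], [0.2, -3.65, -1.26, 0, 0], [0.2, -3.65, -1.26, 0, 0]]' && python3 jog.py '[[0.2, 0, 0, 0, 0], [0.2, 0, 0, 0, 0], [0.2, 0, 0, 0, 0]]' && python3 -c "
from h import *
for n in('top','scene'): cv2.imwrite(f'pics/{n}3.png',manip.snapshot(n)[:,:,::-1])
a=cv2.imread('pics/top3.png')[200:285,270:390]; b=cv2.imread('pics/scene3.png')[140:280,270:410]
f=lambda i,s:cv2.resize(i,None,fx=s,fy=s,interpolation=cv2.INTER_CUBIC)
A=f(a,4);B=f(b,2.85); h=max(A.shape[0],B.shape[0]); pad=lambda i:cv2.copyMakeBorder(i,0,h-i.shape[0],0,0,0)
C=np.hstack([pad(A[:, :400] if 0 else f(a,3.3)) if 0 else pad(f(a,3.3)),pad(B)]); print(C.shape); cv2.imwrite('pics/c3.png',C)
for n in('top','scene'):
  H=hsv(cv2.imread(f'pics/{n}3.png')[:,:,::-1].copy()); print(n,blobs(n,cv2.inRange(H,(18,150,100),(32,255,255)),(270,140,390,280)))
to((488.7,63.6,215),114.6)"
```

```text
time: 5.95
tool_pos: [488.7, 62.4, 211.0]
ee_rot: [-1.699, -2.64, 0.002]
wrist_force: [1.1, 0.6, -1.1]
opening: 0.253
grasp_force: 59.5
time: 6.2
tool_pos: [489.1, 64.2, 211.4]
ee_rot: [-1.7, -2.639, 0.001]
wrist_force: [1.1, -0.5, -0.9]
opening: 0.256
grasp_force: 59.5
(399, 795, 3)
top [(array([286.7, 202.6]), [285, 195, 4, 15, 25]), (array([315.5, 248.5]), [312, 245, 8, 9, 46])]
scene [(array([298.4, 176.1]), [296, 173, 6, 7, 39]), (array([356.6, 181. ]), [354, 177, 6, 10, 34]), (array([324.8, 197.2]), [320, 193, 11, 10, 88])]
tcp [489.3  65.3 211.7] d [-1.3 -1.2 -3.3] F [-0.2  0.  -0.5] j [ 0.1  0.2  1.7  0.   1.2 -0.4]
yaw 114.57 tilt 0.09 turn -0.000
```

View pics/c3.png

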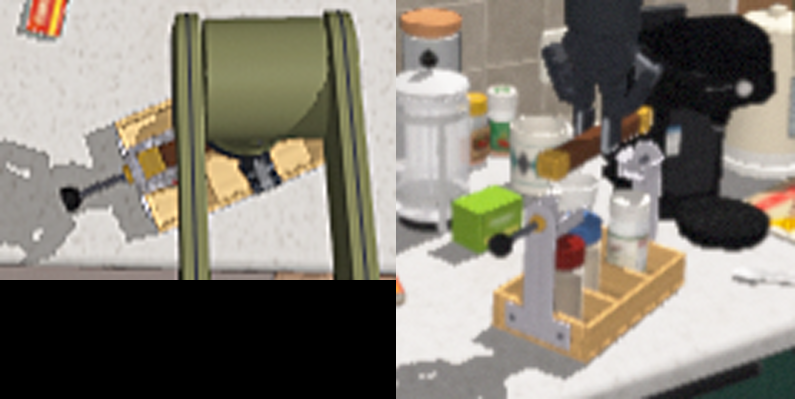

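The right half shows the bar hovering level above both saddles. In the left half its near brass cap, at full-picture (315.5,248.5), sits between the lips of the lock saddle.

```bash
python3 -c "
from h import *
yc=np.array([-.4165,.909]);xc=np.array([.909,.4165]);O=np.array([491.4,57.7])
l=lambda p: np.array([(p[:2]-O)@xc,(p[:2]-O)@yc])
a,e=tri((315.5,248.5),(324.8,197.2)); print(a,e,l(a),l(plane('top',(315.5,248.5),212)))
t=manip.observe()['tool_pos']; print(l(t))
H=hsv(cv2.imread('pics/top3.png')[:,:,::-1].copy())
"
```

```text
[456.5 136.9 202.4] 1.935887195076716 [ 1.2 86.5] [-0.2 86.2]
[1.2 7.8]
```

In the tool's units: 12 mm is 1.2, 8 mm is 0.8.

```bash
python3 jog.py '[[0.2, -0.1, 0, 1.2, 0], [0.2, 0, 0, 1.2, 0], [0.2, 0, 0, 0.8, 0], [0.2, 0, 0, 0.8, 0], [0.2, 0, 0, 0.6, 0], [0.2, 0, 0, 0.4, 0], [0.2, 0, 0, 0.2, 0], [0.2, 0, 0, 0, 0]]' && python3 jog.py '[[0.2, 0, 0, 0, 0], [0.2, 0, 0, 0.1, 0], [0.2, 0, 0, 0, 0], [0.2, 0, 0, 0, 0]]' && python3 -c "
from h import *
to((488.7,63.6,157),114.6)"
```

```text
time: 6.97
tool_pos: [490.0, 63.4, 159.9]
ee_rot: [-1.698, -2.642, 0.001]
wrist_force: [1.3, 0.8, -1.6]
opening: 0.253
grasp_force: 59.5
time: 7.3
tool_pos: [490.4, 63.2, 159.6]
ee_rot: [1.699, 2.642, 0.001]
wrist_force: [-1.0, 0.7, -1.0]
opening: 0.254
grasp_force: 59.5
tcp [490.4  63.2 159.6] d [ 1.1 -1.3  2.6] F [-1.   0.7 -1. ] j [ 0.   0.3  1.8 -0.   1.1 -0.4]
yaw 114.51 tilt 0.04 turn -0.001
```

```bash
for i in 1 2; do python3 jog.py '[[0.2, 0, 0, 0.1, 0], [0.2, 0, 0, 0, 0], [0.2, 0, 0, 0, 0]]' | grep -E "pos|force"; done; python3 jog.py '[[0.2, 0, 0, 0.1, 0], [0.2, 0, 0, 0, 0], [0.2, 0, 0, 0, 0]]'
```

```text
tool_pos: [490.1, 63.2, 158.3]
wrist_force: [0.9, 0.3, -0.5]
grasp_force: 59.5
tool_pos: [490.1, 63.2, 157.2]
wrist_force: [0.4, 0.1, 0.0]
grasp_force: 59.5
time: 8.05
tool_pos: [490.3, 63.2, 156.7]
ee_rot: [1.699, 2.642, 0.0]
wrist_force: [-0.7, 0.4, 4.2]
opening: 0.252
grasp_force: 59.9
```

```bash
python3 jog.py '[[0.2, -0.3, 0, -0.05, 0], [0.2, -0.3, 0, 0, 0], [0.2, -0.3, 0, 0, 0], [0.2, -0.3, 0, 0, 0], [0.2, 0, 0, 0, 0], [0.2, 0, 0, 0, 0]]' && python3 jog.py '[[0.2, -0.2, 0, 0, 0], [0.2, -0.2, 0, 0, 0], [0.2, 0, 0, 0, 0], [0.2, 0, 0, 0, 0]]' && python3 -c "
from h import *
to((490.3,63.2,156.7),114.6)"
```

```text
time: 8.55
tool_pos: [495.5, 51.9, 156.8]
ee_rot: [1.699, 2.642, -0.0]
wrist_force: [0.0, 0.3, -0.9]
opening: 0.252
grasp_force: 59.6
time: 8.88
tool_pos: [496.9, 48.5, 156.7]
ee_rot: [1.699, 2.642, -0.0]
wrist_force: [0.1, -0.5, 0.0]
opening: 0.248
grasp_force: 59.5
tcp [496.9  48.5 156.7] d [16.1  0.1  0. ] F [ 0.1 -0.5  0. ] j [ 0.   0.3  1.8 -0.   1.1 -0.4]
yaw 114.52 tilt 0.02 turn -0.001
```

Smooth so far; continue until the end plate is met.

```bash
for i in 1 2 3; do python3 jog.py '[[0.2, -0.1, 0, 0, 0], [0.2, 0, 0, 0, 0], [0.2, 0, 0, 0, 0]]' | grep -E "pos|force"; done
```

```text
tool_pos: [497.2, 47.7, 156.8]
wrist_force: [-1.2, 0.1, 0.1]
grasp_force: 59.5
tool_pos: [497.3, 47.5, 156.7]
wrist_force: [-1.5, 4.0, 0.5]
grasp_force: 59.6
tool_pos: [497.4, 47.1, 156.9]
wrist_force: [-1.4, 4.7, 2.1]
grasp_force: 59.9
```

In the tool's units: -5 mm is -0.5, 0.5 mm is 0.05.

```bash
python3 jog.py '[[0.55, 0.05, 0, 0, 0], [0.55, 0, 0, 0, 0], [0.55, 0, 0, 0, 0], [0.55, 0, 0, 0, 0], [0.55, 0, 0, -1.5, 0], [0.55, 0, 0, -3, 0], [0.55, 0, 0, -3, 0], [0.55, 0, 0, -0.5, 0]]' && python3 -c "
from h import *
for n in('top','scene'): cv2.imwrite(f'pics/{n}4.png',manip.snapshot(n)[:,:,::-1])
b=cv2.imread('pics/scene4.png')[170:290,290:400]; cv2.imwrite('pics/c4.png',cv2.resize(b,None,fx=5,fy=5,interpolation=cv2.INTER_CUBIC))
yc=np.array([-.4165,.909]);xc=np.array([.909,.4165]);O=np.array([491.4,57.7]);l=lambda p: np.array([(p[:2]-O)@xc,(p[:2]-O)@yc])
B={}
for n,r in(('top',(300,235,335,262)),('scene',(306,180,380,250))):
  H=hsv(cv2.imread(f'pics/{n}4.png')[:,:,::-1].copy()); print(n,blobs(n,cv2.inRange(H,(18,150,100),(32,255,255)),r,6)); 
  print('knob',blobs(n,cv2.inRange(H,(0,0,0),(180,255,70)),(280,250,302,272) if n=='top' else (298,216,316,234)))
to((419,216,240),114.6)"
```

```text
time: 10.3
tool_pos: [501.0, 46.1, 241.5]
ee_rot: [1.695, 2.636, 0.007]
wrist_force: [1.3, 1.2, 0.5]
opening: 0.549
grasp_force: 0.0
top [(array([321.2, 247.2]), [317, 243, 9, 9, 49]), (array([308.5, 252.5]), [308, 251, 2, 4, 6])]
knob [(array([291. , 259.6]), [288, 257, 7, 7, 35])]
scene [(array([356.9, 193.6]), [353, 192, 8, 5, 20]), (array([327.9, 211.1]), [324, 208, 9, 8, 46]), (array([319.9, 217.3]), [318, 216, 4, 4, 10])]
knob [(array([306.3, 225.3]), [303, 222, 8, 8, 48])]
tcp [499.4  46.2 238.7] d [187.9  -2.7  -1.7] F [-0.8  0.2 -0.2] j [ 0.   0.2  1.7 -0.   1.2 -0.4]
yaw 114.52 tilt 0.29 turn -0.001
```

View pics/c4.png

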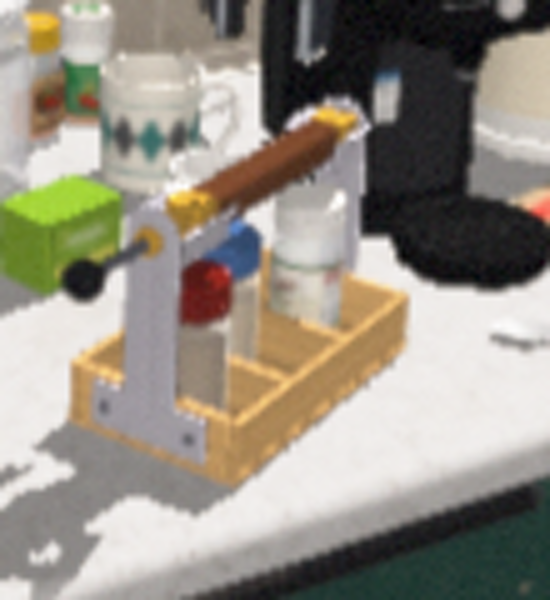

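The bar lies in both saddles, brass ends at crop (192,207) and (340,120). The knob at (85,280) is untouched and the caddy hasn't shifted. Next is the knob.

In the tool's units: 36 mm is 3.6, 25 mm is 2.5.

```bash
python3 jog.py '[[0, 3.6, -0.02, 0, 0], [0, 3.6, -0.02, 0, 0], [0, 3.6, -0.02, 0, 0], [0, 3.6, -0.02, 0, 0], [0, 3.6, -0.02, 0, 0], [0, 3.6, -0.02, 0, 0], [0, 0, 0, 2, 0], [0, 0, 0, 2.5, 0]]' && python3 jog.py '[[0, 0, 0, 2.5, 0], [0, 0, 0, 1.8, 0], [0, 0, 0, 0.5, 0], [0, 0, 0, 0, 0], [0, 0, 0, 0, 0]]' && python3 -c "
from h import *
to((408.9,240.9,146),114.6)"
```

```text
time: 11.07
tool_pos: [406.8, 244.8, 191.7]
ee_rot: [1.692, 2.645, 0.004]
wrist_force: [-0.2, -0.7, 0.1]
opening: 0.0
grasp_force: 0.0
time: 11.48
tool_pos: [407.0, 242.2, 143.4]
ee_rot: [-1.699, -2.642, 0.002]
wrist_force: [0.8, 0.1, -0.1]
opening: -0.004
grasp_force: 0.0
tcp [407.  242.2 143.4] d [-2.   1.2 -2.6] F [ 0.8  0.1 -0.1] j [ 0.5  0.3  1.9 -0.   1.   0. ]
yaw 114.51 tilt 0.08 turn -0.002
```

In the tool's units: -8 mm is -0.8, -4 mm is -0.4.

```bash
python3 jog.py '[[0, -0.8, 0.12, -0.2, 0], [0, -0.8, 0, 0, 0], [0, -0.8, 0, 0, 0], [0, -0.8, 0, 0, 0], [0, -0.8, 0, 0, 0], [0, -0.8, 0, 0, 0], [0, -0.4, 0, 0, 0], [0, 0, 0, 0, 0]]' | grep -E "pos|force"; for i in 1 2; do python3 jog.py '[[0, -0.2, 0, 0, 0], [0, 0, 0, 0, 0], [0, 0, 0, 0, 0]]' | grep -E "pos|force"; done
```

```text
tool_pos: [430.1, 194.4, 145.8]
wrist_force: [-0.5, 0.3, 0.1]
grasp_force: 0.0
tool_pos: [430.3, 193.6, 145.6]
wrist_force: [0.2, -0.7, 0.1]
grasp_force: 0.0
tool_pos: [431.1, 192.0, 145.7]
wrist_force: [-1.1, -0.6, -0.4]
grasp_force: 0.2
```

```bash
for i in 1 2 3 4; do python3 jog.py '[[0, -0.2, 0, 0, 0], [0, 0, 0, 0, 0], [0, 0, 0, 0, 0]]' | grep -E "pos|t_force"; done
python3 -c "
from h import *
for n in('top','scene'): 
  cv2.imwrite(f'pics/{n}5.png',manip.snapshot(n)[:,:,::-1])
b=cv2.imread('pics/scene5.png')[170:270,290:400]; cv2.imwrite('pics/c5.png',cv2.resize(b,None,fx=5,fy=5,interpolation=cv2.INTER_CUBIC))"
```

```text
tool_pos: [432.1, 190.1, 145.7]
wrist_force: [-0.5, 0.8, -0.4]
tool_pos: [433.1, 188.2, 145.8]
wrist_force: [0.1, 0.6, 0.0]
tool_pos: [434.2, 186.4, 145.9]
wrist_force: [0.5, 0.4, -1.0]
tool_pos: [434.9, 184.8, 145.9]
wrist_force: [-0.6, 2.1, 0.5]
```

View pics/c5.png

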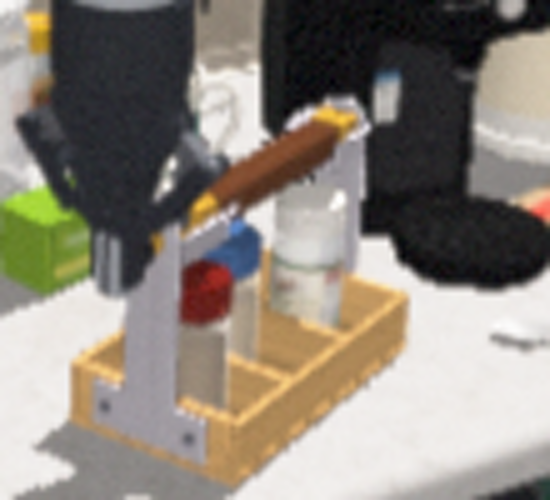

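The fingertips at crop (110,275) are on the knob. The caddy hasn't moved. I'll press until the force rises clearly.

```bash
for i in 1 2; do python3 jog.py '[[0, -0.1, 0, 0, 0], [0, 0, 0, 0, 0], [0, 0, 0, 0, 0]]' | grep -E "pos|t_force"; done
```

```text
tool_pos: [435.0, 184.3, 145.9]
wrist_force: [-2.4, 5.3, 1.0]
tool_pos: [435.4, 183.4, 145.9]
wrist_force: [-1.8, 4.0, 0.5]
```

In the tool's units: -40 mm is -4, -35 mm is -3.5.

```bash
python3 jog.py '[[0, 1, 0, 0, 0], [0, 1.5, 0, 0, 0], [0.55, 1.5, 0, -2, 0], [0.55, 0, 0, -3.5, 0], [0.55, 0, 0, -4, 0], [0.55, 0, 0, 0, 0], [0.55, 0, 0, 0, 0]]' | grep pos; python3 -c "
from h import *
for n in('top','scene'): 
  cv2.imwrite(f'pics/{n}6.png',manip.snapshot(n)[:,:,::-1])
yc=np.array([-.4165,.909]);xc=np.array([.909,.4165]);O=np.array([491.4,57.7]);l=lambda p: np.array([(p[:2]-O)@xc,(p[:2]-O)@yc])
K=[]
for n,r in(('top',(290,242,318,266)),('scene',(300,205,325,235))):
  H=hsv(cv2.imread(f'pics/{n}6.png')[:,:,::-1].copy()); k=blobs(n,cv2.inRange(H,(0,0,0),(180,255,70)),r); print(n,k,[l(plane(n,q[0],145)) for q in k])
  print(blobs(n,cv2.inRange(H,(18,150,100),(32,255,255)),(300,235,335,262) if n=='top' else (306,180,380,250),6))
b=cv2.imread('pics/scene6.png')[170:270,290:400]; cv2.imwrite('pics/c6.png',cv2.resize(b,None,fx=5,fy=5,interpolation=cv2.INTER_CUBIC))
print(l(manip.observe()['tool_pos'])); to((497.5,47,240),114.6)"
```

```text
tool_pos: [421.0, 220.1, 243.5]
top [(array([294.4, 254.7]), [290, 242, 9, 24, 35]), (array([306.4, 253.3]), [305, 251, 4, 6, 17])] [array([ 11.7, 151.2]), array([  1.1, 116. ])]
[(array([321.6, 247.1]), [318, 243, 8, 9, 49]), (array([309.2, 252.3]), [308, 251, 3, 4, 6])]
scene [(array([316.5, 219.6]), [313, 216, 8, 8, 48])] [array([  6. , 119.1])]
[(array([357. , 193.4]), [353, 192, 8, 5, 19]), (array([328.9, 210.1]), [324, 208, 10, 6, 39])]
[  1.  176.9]
tcp [418.6 219.  240.4] d [-189.2    0.4    0.6] F [-0.1 -0.2 -0. ] j [ 0.4  0.2  1.7 -0.   1.2 -0. ]
yaw 114.53 tilt 0.05 turn -0.001
```

View pics/c6.png

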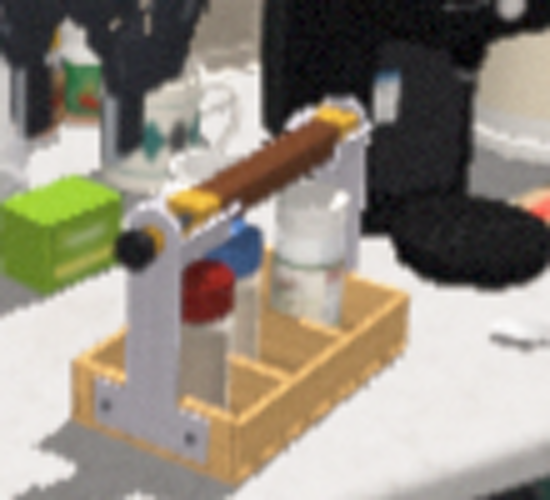

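The knob at crop (135,250) is against the bush. It moved 45 mm and the bar is still seated. Now to grasp the bar about 12 mm towards the knob from its centre, roughly over the caddy's centre of mass.

In the tool's units: 25 mm is 2.5, 0.1 mm is 0.01.

```bash
python3 jog.py '[[0.6, -3.54, 0.01, 0, 0], [0.6, -3.54, 0.01, 0, 0], [0.6, -3.54, 0.01, 0, 0], [0.6, -3.54, 0.01, 0, 0], [0.6, -3.54, 0, 0, 0], [0.6, 0, 0, 0, 0], [0.6, 0, 0, 2, 0], [0.6, 0, 0, 2.5, 0]]' |grep pos&& python3 jog.py '[[0.6, 0, 0, 2.5, 0], [0.6, 0, 0, 1.5, 0], [0.6, 0, 0, 0.8, 0], [0.6, 0, 0, 0, 0], [0.6, 0, 0, 0, 0]]'|grep -E "pos|force" && python3 jog.py '[[0.1, 0, 0, 0, 0], [0.1, 0, 0, 0, 0], [0.1, 0, 0, 0, 0], [0.1, 0, 0, 0, 0], [0.1, 0, 0, 0, 0], [0.1, 0, 0, 0, 0], [0.1, 0, 0, 0, 0], [0.1, 0, 0, 0, 0]]' 110; python3 -c "
from h import *
to((497.5,47,250),114.6)"
```

```text
tool_pos: [493.7, 57.4, 195.3]
tool_pos: [492.2, 58.5, 147.0]
wrist_force: [-0.8, 0.3, -0.6]
grasp_force: 0.0
time: 16.68
tool_pos: [493.7, 58.5, 149.2]
ee_rot: [1.698, 2.641, 0.003]
wrist_force: [-0.5, 0.6, 5.6]
opening: 0.246
grasp_force: 109.1
tcp [493.7  58.5 149.2] d [ -12.2   -1.1 -100.8] F [-0.5  0.6  5.6] j [ 0.   0.3  1.8  0.   1.  -0.4]
yaw 114.53 tilt 0.16 turn -0.001
```

In the tool's units: -5 mm is -0.5, -4 mm is -0.4.

```bash
python3 jog.py '[[0.1, 0, 0, -0.2, 0], [0.1, 0, 0, -0.3, 0], [0.1, 0, 0, -0.4, 0], [0.1, 0, 0, -0.5, 0], [0.1, 0, 0, -0.4, 0], [0.1, 0, 0, -0.2, 0], [0.1, 0, 0, 0, 0], [0.1, 0, 0, 0, 0]]'; python3 jog.py '[[0.1, 0, 0, -0.3, 0], [0.1, 0, 0, -0.5, 0], [0.1, 0, 0, -0.7, 0], [0.1, 0, 0, -0.8, 0], [0.1, 0, 0, -0.8, 0], [0.1, 0, 0, -0.5, 0], [0.1, 0, 0, -0.2, 0], [0.1, 0, 0, 0, 0]]';  python3 -c "
from h import *
to((497.5,47,250),114.6)
cv2.imwrite('pics/scene7.png',manip.snapshot('scene')[:,:,::-1])
b=cv2.imread('pics/scene7.png')[140:270,280:410]; cv2.imwrite('pics/c7.png',cv2.resize(b,None,fx=4.5,fy=4.5,interpolation=cv2.INTER_CUBIC))"
```

```text
time: 17.35
tool_pos: [492.7, 58.4, 167.8]
ee_rot: [-1.699, -2.642, 0.0]
wrist_force: [0.8, 0.6, -7.4]
opening: 0.251
grasp_force: 108.1
time: 18.02
tool_pos: [493.4, 58.4, 206.8]
ee_rot: [1.698, 2.641, 0.002]
wrist_force: [0.4, -0.6, -7.0]
opening: 0.248
grasp_force: 108.2
tcp [493.4  58.4 206.8] d [-12.1  -0.9 -43.2] F [ 0.4 -0.6 -7. ] j [ 0.   0.2  1.7  0.   1.2 -0.4]
yaw 114.52 tilt 0.12 turn -0.001
```

View pics/c7.png

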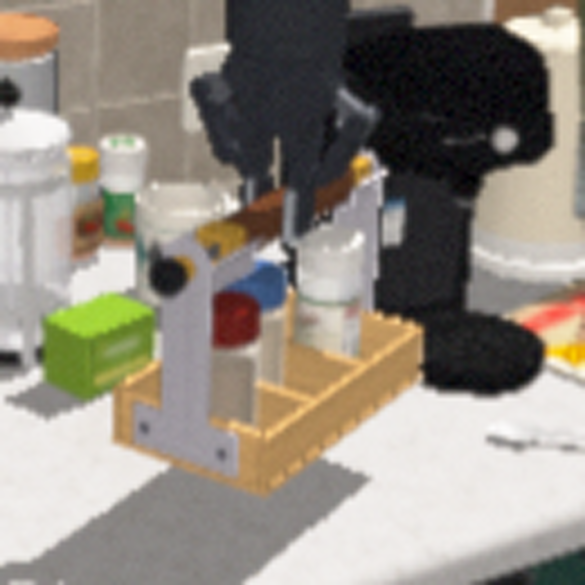

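The caddy hangs clear of the worktop with its jars standing, and looks level. Its near rim edge runs from crop (265,437) to (423,325). I'll lift the remaining ~40 mm and check the tilt numerically.

In the tool's units: -6 mm is -0.6, -8 mm is -0.8.

```bash
python3 jog.py '[[0.1, 0, 0, -0.3, 0], [0.1, 0, 0, -0.6, 0], [0.1, 0, 0, -0.8, 0], [0.1, 0, 0, -0.8, 0], [0.1, 0, 0, -0.8, 0], [0.1, 0, 0, -0.5, 0], [0.1, 0, 0, -0.2, 0], [0.1, 0, 0, 0, 0]]'; python3 jog.py '[[0.1, 0, 0, 0, 0], [0.1, 0, 0, 0, 0], [0.1, 0, 0, 0, 0], [0.1, 0, 0, 0, 0], [0.1, 0, 0, 0, 0], [0.1, 0, 0, 0, 0], [0.1, 0, 0, 0, 0], [0.1, 0, 0, 0, 0]]'; python3 -c "
from h import *
yc=np.array([-.4165,.909]);xc=np.array([.909,.4165]);O=np.array([491.8,56.8])
for nm,c,xy in(('near',(265,437),(-60,102)),('right',(423,325),(-60,-102)),('left',(117,380),(60,102))):
  P=O+xy[0]*xc+xy[1]*yc; p,v=ray('scene',((c[0]+.5)/4.5-.5+280,(c[1]+.5)/4.5-.5+140)); t=(P-p[:2])@v[:2]/(v[:2]@v[:2]); print(nm,(p+t*v)[2],P-(p+t*v)[:2])
print(manip.observe()['wrist_torque'])"
```

```text
time: 18.73
tool_pos: [493.3, 58.5, 246.8]
ee_rot: [1.698, 2.641, 0.002]
wrist_force: [0.9, -0.3, -7.2]
opening: 0.248
grasp_force: 108.2
time: 19.4
tool_pos: [492.9, 58.4, 245.7]
ee_rot: [-1.699, -2.643, -0.0]
wrist_force: [0.4, 0.5, -6.5]
opening: 0.252
grasp_force: 108.1
near 105.33076577003521 [-1.7 -2.5]
right 104.88554175649983 [-0.9 -1.1]
left 107.16310321016243 [1.4 2.6]
[-0. -0.  0.]
```

```bash
python3 -c "
from rig import manip
print(manip.close_job())"
```

```text
the job is handed in; nothing more can be done
None
```

I handed in the job with the bar seated on the fixed pin, the knob pushed home (about 45 mm of travel), and the caddy held still by the bar, its feet about 97 mm up; my last picture, at about 58 mm, showed it level to about 0.02 rad with the three jars standing, and I didn't touch the bystanders.

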